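Nudge the vial to the middle of the balance pan and weigh it

TASK

The yellow-capped dropper vial stands off to one side on the small round pan of the balance, which spoils the reading. Nudge it gently along the pan with your fingertips, without pinching, lifting or toppling it and without leaning on the pan, until its foot stands wholly inside the black ring in the middle; let go of it, and only then press the green key of the balance fully down and release it. Leave the two other vials, the loupe and the stamp beside the balance where they stand.

Things in the scene. Friction and masses are not known exactly. Their poses are not given: they have to be found in the camera images.
- vial: dropper vial, brown glass with a yellow pointed cap; 22 mm across, 63 mm tall, about 25 g, round and loose. It stands upright on the pan and topples easily if pushed high up: push within 10 mm or so of its foot. Origin: centre of its underside; z up along its axis.
- pan: round steel weighing pan, fixed, 60 mm across, flat on top, without a rim, 42 mm above the desk and 12 mm above the balance's housing. A flush black ring of 32 mm inner diameter is printed round its middle. The pan does not move. Origin: centre of its upper face; z up; its yaw means nothing. The vial's foot is wholly inside the ring when its axis is within 5 mm of the pan's centre.
- balance: white compact balance, fixed: low housing of 160 x 120 mm (x, y), top at 30 mm. Origin: centre of its underside on the desk. Its -x end, roughly towards the robot, bears a dark display and the green key; the pan's centre lies at x = +35 mm, y = 0.
- key_top (a point): centre of the top of the round green push key (24 mm across) on the balance's housing, at x = -58 mm, y = -36 mm of the balance. It goes 6 mm straight down against a spring that needs about 4 N at full depth, and springs back.
- key (a joint): travel of the green key in m: 0 released, 0.006 fully down; counts as pressed beyond 0.004.
- red_vial: bystander: vial of the same shape with a red cap, 22 mm across, 63 mm tall, on the desk. Origin: centre of its underside.
- green_vial: bystander: vial of the same shape with a green cap, 22 mm across, 63 mm tall, on the desk. Origin: centre of its underside.
- loupe: bystander: black standing loupe, 39 mm across, 26 mm tall, on the desk. Origin: centre of its underside.
- stamp: bystander: wooden hand stamp with a knob, 24 x 52 mm, 62 mm tall, on the desk. Origin: centre of its underside.
There are look-alikes about, which are no part of the job. Several things have the shape of the balance; the one meant has the colours described above. What is shaped like the vial but blue is not meant.

How it is judged:
On the way, in this order (a step that is already met when the one before it is completed fails the run):
1. the vial stands upright and still inside the ring, untouched, the key not pressed (horizontal distance between vial and pan below 0.005 m and z of vial in the frame of pan between -0.003 and 0.004 m and angle between vial's own z axis and vertical below 0.06 rad and linear speed of vial below 0.01 m/s and contact force between each of the arm, the fingers and vial below 0.05 N and value of joint key below 0.002 m), for 0.2 s.
2. the green key is pressed, the vial still inside the ring (horizontal distance between vial and pan below 0.005 m and z of vial in the frame of pan between -0.003 and 0.004 m and angle between vial's own z axis and vertical below 0.06 rad and value of joint key above 0.004 m), for 0.02 s.
At the end, for the whole second after the job is handed in: the vial stands upright (within 0.06 rad) and still on the pan, its axis within 5 mm of the pan's centre; the green key has been pressed after that (beyond 4 mm) and is released (below 2 mm); the four bystanders are within 15 mm of where they stood (horizontal distance between vial and pan below 0.005 m and z of vial in the frame of pan between -0.003 and 0.004 m and angle between vial's own z axis and vertical below 0.06 rad and linear speed of vial below 0.01 m/s and value of joint key below 0.002 m and distance of each of red_vial, green_vial, loupe, stamp from where it was at the start of the episode below 0.015 m); the robot touches nothing.
It fails at once if the key is pressed while the vial is not inside the ring (value of joint key above 0.004 m and horizontal distance between vial and pan above 0.0055 m).
It fails at once if the vial is toppled (tilted more than 0.35 rad), lifted (8 mm above the pan) or falls off the pan (angle between vial's own z axis and vertical above 0.35 rad or z of vial in the frame of pan above 0.008 m or z of vial in the frame of pan below -0.006 m).
It fails at once if the vial is pinched or struck (more than 8 N) (contact force between the fingers and vial above 8 N).
It fails at once if the robot leans on the pan (more than 6 N) (contact force between any of the fingers, the arm and pan above 6 N).
It fails at once if a bystander is pushed or knocked over (distance of any of red_vial, green_vial, loupe, stamp from where it was at the start of the episode above 0.02 m or angle between any of red_vial, green_vial, loupe, stamp's own z axis and vertical above 0.4 rad).
It also fails if it takes over 54 s, if anything falls off the work surface, if the arm or the gripper's body presses on something with over 40 N, if the wrist force passes 120 N, or if a joint passes its speed limit or range.

ROBOT

A 6-joint arm with a two-finger parallel gripper is mounted at the origin on a cart in front of the work surface, level with it; the furniture and walls round the work are solid. World frame = base frame: x ahead of the robot, y to its left, z up, the work surface at z = 0. Lengths are in m, angles in rad, forces in N, time in s.
With the tool pointing down it reaches from about 0.35 to 0.975 m from the base axis. Payload 7.1 kg.
Tool frame: the origin (TCP) lies at the very end of the fingers, on their centre line; the grasp point (between the pads) lies 19 mm behind it (bot.grip_depth is the distance from the TCP to the grasp point, in m); z points along the fingers, y is the line along which they close (so a half turn about z gives the same grasp; the last joint's range is limited). The gripper opens to 88 mm and grips with 3 to 60 N. Pads are 20 mm wide; open, the fingers measure 115 mm over their backs; the gripper's body (75 mm by 178 mm) begins 61 mm behind the grasp point.
Start: joints at [-1.23, 0.423, 1.63, -0, 1.089, -0.019], TCP at [0.22, -0.585, 0.223] pointing down, gripper open.
Joint ranges: [-3, 3], [-0.9, 2.11], [0.09, 2.58], [-1.31, 4.45], [0.11, 2.69], [-2.54, 2.54]. Speed limits (rad/s): [2.39, 2.39, 3.01, 3.14, 3.14, 3.14].

INTERFACE

Orientations are given as a unit quaternion [w, x, y, z].
In Python, from station import bot gives the robot as it stands. The module is installed in compiled form; this text tells all that it offers.
- The arm moves only by the tool apply_moves, never from a script. Its arguments are lists of equal length, an entry for each row: "slide": the shift along the world's x, y, z in mm, a list of three; "spin": the turn about the world's z in degrees. A call has 1 to 12 rows; each row shifts and turns the commanded pose from where the row before left it; what a row does not reach is not made up. A row lasts 1/12 s, in which the tool goes at most 41.7 mm and 7.16 degrees, less where a joint would pass 70% of its speed; a pose out of reach is approached as far as the arm can. A call with a gripper value outside its range is refused whole. "jaw" is the closure, from 0 (fully open) to 1 (shut), set as the call begins (left out, the last holds). The fingers move at their own pace and stop on an object; the grip force is fixed at half the most. Time passes only in rows, so rows that do not move let the fingers close. It gives the time, the measured TCP pose, the force, the opening and the grip force at its end, in the units of the state.
- bot.state(): the state, without advancing time (a new reading comes with each control period).
- bot.snapshot(name): name is "scene" or "top"; returns a dict with "image" (384x512x3 uint8, red, green, blue), "camera_matrix" (3x3 intrinsics, pixels), "rvec" (rotation vector, rad) and "tvec" (3), from world to camera coordinates, as OpenCV has them. Camera axes: x right, y down, z forward; pixel columns grow to the right and rows downward; lengths in m; the calibration is good to about 2 mm. A picture is of the moment at which its call begins. There is no depth.
- bot.hand_in(): hands the job in; it is judged then, once.
Trained networks look in a picture, given as the dict that the camera call returned (one of the last four; its "shot" number tells which), for a name from the list of things; names that differ only in an ending like _2 or _b are one class to them, and where a whole thing is asked for, a point or a joint stands for the part that bears it (a point fixed in the world has none). Each returns a list of dicts, best first, with "conf" (0 to 1); they miss things now and then, are a little off and sometimes report something else, mostly with a low value. They report only what shows in the picture. A call takes as long as a camera call. They do not tell look-alikes from the thing itself.
- bot.outline_of(picture, name): "mask" (384x512 bool, what is visible of it) and "at" ([column, row] in pixels, amid what is visible of it).
The state is a dict: "time_s": time; "joint_pos": joint angles; "joint_vel": joint speeds; "tau": joint torques, N m; "tcp_pos": TCP position; "tcp_rot": TCP orientation; "force": force on the tool from outside, world axes, zero at the start; "ft_torque": the same for the moment, N m; "opening": finger opening in m; "finger_force": force on a finger pad.
Only numpy, scipy, OpenCV 4.12 (cv2) and the standard library are available. Lean on these libraries where they do the work, as an engineer would, in place of code of your own. Each camera call takes 0.05 s, during which the arm holds its last target. There are 200 camera calls.

## Working session

There is one attempt and no reset: what is moved stays moved. The work goes in short steps, Python scripts to look and compute and a tool call to move; the robot and the scene stay as the last step left them, time stands still between calls to the robot, and variables do not carry over. Pictures are saved under pics/ and viewed, at most 10 in all, crops included, and the job is handed in when it is done.

Besides the shell and the picture viewer there is one more tool, called after "Call:" by a JSON object that holds its "op" and its "data". apply_moves: Moves the arm, as the interface text tells. Its arguments: {"type":"object","properties":{"slide":{"type":"array"},"spin":{"type":"array"},"jaw":{"type":"number"}},"required":["slide","spin"]}

```bash
mkdir -p pics; cat > h.py <<'E'
import numpy as np,cv2
from station import bot
def cam(p):
    R,_=cv2.Rodrigues(np.array(p["rvec"],float));return np.array(p["camera_matrix"]),R,np.array(p["tvec"],float).ravel()
def ray(p,uv,z):
    K,R,t=cam(p);d=R.T@np.linalg.inv(K)@np.array([uv[0],uv[1],1.]);c=-R.T@t
    return c+d*(z-c[2])/d[2]
def proj(p,X):
    return cv2.projectPoints(np.array(X,float).reshape(-1,1,3),np.array(p["rvec"],float),np.array(p["tvec"],float),np.array(p["camera_matrix"],float),None)[0].reshape(-1,2)
def save(p,n,crop=None,s=1):
    im=p["image"][:,:,::-1]
    if crop: im=im[crop[1]:crop[3],crop[0]:crop[2]]
    cv2.imwrite("pics/"+n,cv2.resize(im,None,fx=s,fy=s,interpolation=cv2.INTER_CUBIC))
E
python3 - <<'E'
from h import *
ims=[]
for n in("scene","top"):
    p=bot.snapshot(n);ims.append(p["image"]);K,R,t=cam(p);print(n,-R.T@t,K[0,0])
    for k in("vial","pan","balance","key_top","loupe","stamp"):
        print(k,[(np.round(d["at"]).tolist(),round(d["conf"],2),int(d["mask"].sum()),ray(p,d["at"],{"vial":.07,"pan":.042,"balance":.03,"key_top":.03}.get(k,.02)).round(3)[:2].tolist()) for d in bot.outline_of(p,k)])
    save(p,n+"0.png",None,1.5)
print(bot.state()["time_s"],bot.state()["tcp_rot"])
E
```

```text
scene [0.21973272 0.37770995 0.70784226] 438.3279066226968
vial [([190.0, 282.0], 0.69, 234, [0.536, 0.088]), ([243.0, 231.0], 0.64, 246, [0.527, -0.053])]
pan [([234.0, 239.0], 0.92, 426, [0.544, -0.047])]
balance [([364.0, 160.0], 0.63, 2583, [0.435, -0.421]), ([260.0, 253.0], 0.56, 3784, [0.489, -0.055])]
key_top []
loupe [([291.0, 204.0], 0.85, 267, [0.51, -0.209])]
stamp [([263.0, 163.0], 0.55, 298, [0.631, -0.284])]
top [ 0.36563029 -0.19026668  1.19121503] 407.2428325274389
vial [([215.0, 204.0], 0.63, 63, [0.535, -0.068]), ([170.0, 198.0], 0.37, 72, [0.556, 0.058])]
pan [([212.0, 202.0], 0.8, 332, [0.546, -0.056])]
balance [([218.0, 222.0], 0.69, 1943, [0.491, -0.073])]
key_top [([230.0, 231.0], 0.49, 76, [0.463, -0.106]), ([368.0, 253.0], 0.44, 56, [0.39, -0.492])]
loupe [([268.0, 215.0], 0.61, 131, [0.507, -0.214])]
stamp [([294.0, 171.0], 0.6, 163, [0.634, -0.297])]
0.7 [-1.10064953e-05  9.83863534e-01  1.78920501e-01 -3.36717216e-06]
```

View pics/scene0.png

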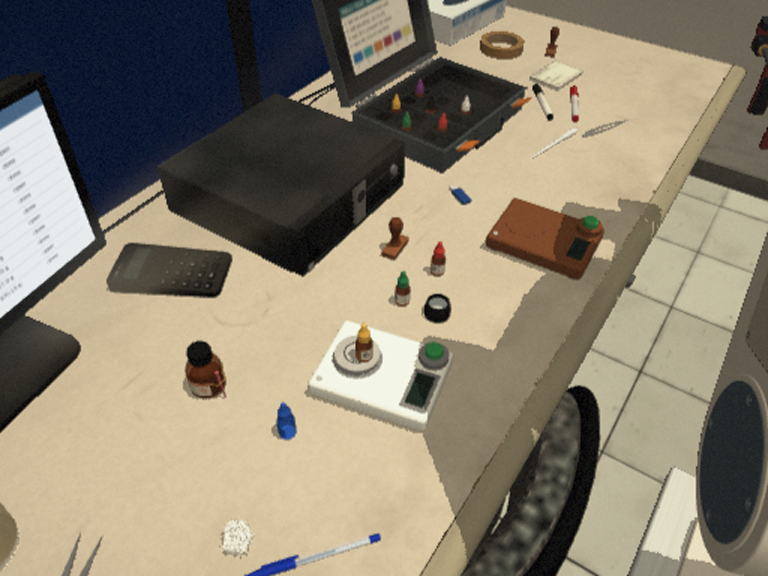

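View pics/top0.png

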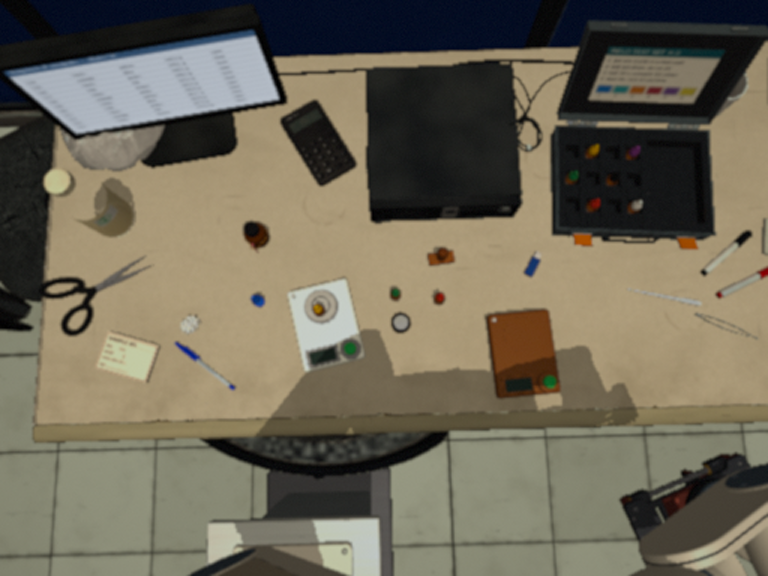

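Two things have the balance's shape. The white one at scene (253,250) fits the description; the brown one at (364,160) is a look-alike. Two things have the vial's shape near it. The yellow-capped one on the white pan at (243,231) is meant; the blue one at (190,282) is not. I'll confirm this in one crop.

```bash
cat > m.py <<'E'
from h import *
from scipy.optimize import least_squares
a=np.linspace(0,2*np.pi,48,endpoint=False);c=np.c_[np.cos(a),np.sin(a)]
def hull(p,xy,prof):
    pts=np.vstack([np.c_[np.array(xy)+r*c,np.full(48,z)] for r,z in prof])
    return cv2.convexHull(proj(p,pts).astype(np.float32))
def raster(h,S=8):
    m=np.zeros((384*S,512*S),np.uint8)
    cv2.fillConvexPoly(m,np.round((h+.5)*S).astype(np.int32),1)
    return cv2.resize(m.astype(np.float32),(512,384),interpolation=cv2.INTER_AREA)
def fit(p,mask,xy,prof,ign=None):
    best=None;w=np.ones(mask.shape) if ign is None else 1-ign
    for st in(.004,.002,.001,.0005):
        C=xy if best is None else best[1]
        for i in range(-3,4):
            for j in range(-3,4):
                q=(C[0]+i*st,C[1]+j*st);m=raster(hull(p,q,prof),4)
                e=float((w*np.abs(m-mask)).sum())
                if best is None or e<best[0]: best=(e,q)
    return best
V=[(.011,.042),(.011,.082),(.004,.094),(.0015,.105)]
def near(l,uv): return min(l,key=lambda d:np.hypot(*(np.array(d["at"])-uv)))
def measure():
    out={}
    for n,w in(("scene",(.535,-.05)),("top",(.535,-.065))):
        p=bot.snapshot(n);uv=proj(p,[[*w,.06]])[0]
        v=near(bot.outline_of(p,"vial"),uv);q=near(bot.outline_of(p,"pan"),uv)
        vm=v["mask"].astype(np.float32)
        out[n]=dict(p=p,vial=fit(p,vm,w,V),pan=fit(p,q["mask"].astype(np.float32),w,[(.03,.042)],cv2.dilate(vm,np.ones((3,3)))))
    return out
E
python3 - <<'E'
from m import *
o=measure();ims=[]
for n,cr in(("scene",(205,205,310,290)),("top",(185,180,250,250))):
    d=o[n];p=d["p"];print(n,"vial",np.round(d["vial"][1],4),d["vial"][0],"pan",np.round(d["pan"][1],4),d["pan"][0])
    for nm in("balance","key_top"):
        for e in bot.outline_of(p,nm): print(nm,e["at"],e["conf"])
    im=p["image"][cr[1]:cr[3],cr[0]:cr[2],::-1]
    # colour-based key: green blob
    H=cv2.cvtColor(p["image"],cv2.COLOR_RGB2HSV);g=((H[...,0]>45)&(H[...,0]<85)&(H[...,1]>120)).astype(np.uint8)
    _,_,st,ce=cv2.connectedComponentsWithStats(g)
    for s,cc in zip(st[1:],ce[1:]):
        if s[4]>12: print("green",s[4],cc.round(1),ray(p,cc,.036).round(4))
    w=((H[...,1]<40)&(H[...,2]>170)).astype(np.uint8); 
    _,_,st,ce=cv2.connectedComponentsWithStats(w)
    s=5 if n=="scene" else 6
    im=cv2.resize(im,None,fx=s,fy=s,interpolation=cv2.INTER_CUBIC)
    for k,pr,col in(("vial",V,(0,0,255)),("pan",[(.03,.042)],(255,0,0))):
        h=(hull(p,d[k][1],pr)+.5-np.array(cr[:2]))*s
        cv2.polylines(im,[h.round().astype(np.int32)],True,col,1)
    h=(hull(p,d["pan"][1],[(.016,.042)])+.5-np.array(cr[:2]))*s;cv2.polylines(im,[h.round().astype(np.int32)],True,(255,0,255),1)
    ims.append(im)
H=max(i.shape[0] for i in ims);ims=[cv2.copyMakeBorder(i,0,H-i.shape[0],0,0,0) for i in ims]
o=np.hstack(ims);o=cv2.resize(o,None,fx=.87,fy=.87) ;o=o[:600,:800];cv2.imwrite("pics/c1.png",o);print(o.shape)
E
```

```text
scene vial [ 0.5325 -0.0585] 34.1875 pan [ 0.543  -0.0595] 18.6875
balance [258.1, 252.7] 0.88
balance [362.5, 158.2] 0.57
key_top [286.8, 236.3] 0.6
green 65 [393.2 147.9] [ 0.391  -0.4959  0.036 ]
green 41 [267.9 186.8] [ 0.5697 -0.2104  0.036 ]
green 97 [289.  233.5] [ 0.4645 -0.1228  0.036 ]
top vial [ 0.515 -0.083] 142.25 pan [ 0.549 -0.053] 286.125
balance [347.2, 238.7] 0.74
balance [221.1, 221.5] 0.7
key_top [294.3, 200.0] 0.54
key_top [232.1, 231.4] 0.38
key_top [365.3, 255.0] 0.37
green 37 [382.3 116.3] [ 0.7899 -0.5648  0.036 ]
green 17 [263.4 195. ] [ 0.5634 -0.2036  0.036 ]
green 45 [233. 232.] [ 0.4597 -0.1143  0.036 ]
green 54 [366.  254.1] [ 0.3872 -0.4849  0.036 ]
(370, 796, 3)
```

View pics/c1.png

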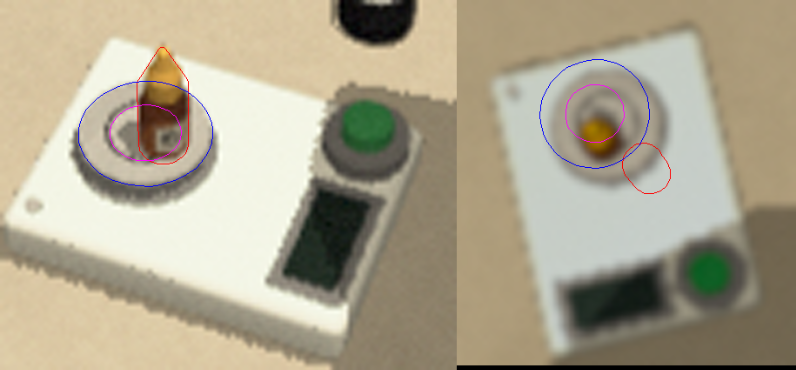

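The crop confirms it: the yellow-capped vial stands on the white balance's pan, towards the display side. The scene fits lie on the edges, but the top view's vial and pan fits are off. I'll refine from the image gradients and the cap and key colours.

```bash
cat > r.py <<'E'
from m import *
from scipy.ndimage import map_coordinates
def edgefit(p,w,z=.042,r=.03):
    g=cv2.GaussianBlur(p["image"],(0,0),.7).astype(float).mean(2)
    def samp(q,rr): 
        uv=proj(p,np.c_[np.array(q)+rr*c,np.full(48,z)]);return map_coordinates(g,[uv[:,1],uv[:,0]],order=1)
    best=(-1e9,)
    for x in np.arange(w[0]-.012,w[0]+.0121,.001):
        for y in np.arange(w[1]-.012,w[1]+.0121,.001):
            s=np.clip(samp((x,y),r+.003)-samp((x,y),r-.003),-40,40).mean()
            if s>best[0]: best=(s,x,y)
    return np.round(best,4)
def tri(ps,uvs):
    P=[cam(p)[0]@np.c_[cam(p)[1],cam(p)[2]] for p in ps]
    X=cv2.triangulatePoints(P[0],P[1],np.array(uvs[0],float).reshape(2,1),np.array(uvs[1],float).reshape(2,1)).ravel();return (X[:3]/X[3]).round(4)
def blob(p,lo,hi,w,sm=120,v=60):
    H=cv2.cvtColor(p["image"],cv2.COLOR_RGB2HSV);g=((H[...,0]>=lo)&(H[...,0]<=hi)&(H[...,1]>sm)&(H[...,2]>v)).astype(np.uint8)
    _,_,st,ce=cv2.connectedComponentsWithStats(g);uv=proj(p,[w])[0]
    k=min([i for i in range(1,len(st)) if st[i,4]>6],key=lambda i:np.hypot(*(ce[i]-uv)));return ce[k],st[k,4]
E
python3 - <<'E'
from r import *
ps=[bot.snapshot(n) for n in("scene","top")]
for p in ps: print("pan",edgefit(p,(.543,-.06)),"ringcheck",edgefit(p,(.543,-.06),.042,.0185))
k=[blob(p,45,85,(.46,-.12,.036)) for p in ps];print(k,"key",tri(ps,[b[0] for b in k]))
y=[blob(p,15,32,(.533,-.06,.09),130,110) for p in ps];print(y,"cap",tri(ps,[b[0] for b in y]))
for p,b in zip(ps,y): print([ray(p,b[0],z).round(4) for z in(.09,.093)])
for p,b in zip(ps,k): print([ray(p,b[0],z).round(4) for z in(.034,.038,.042)])
E
```

```text
pan [33.0279  0.539  -0.053 ] ringcheck [34.0897  0.545  -0.06  ]
pan [24.8602  0.539  -0.062 ] ringcheck [27.0518  0.531  -0.049 ]
[(array([288.96938776, 233.60204082]), np.int32(98)), (array([233., 232.]), np.int32(45))] key [ 0.4597 -0.1147  0.047 ]
[(array([242.12820513, 222.74358974]), np.int32(78)), (array([211.11111111, 205.48148148]), np.int32(27))] cap [ 0.5308 -0.0585  0.0866]
[array([ 0.5299, -0.0559,  0.09  ]), array([ 0.5284, -0.0538,  0.093 ])]
[array([ 0.5294, -0.0593,  0.09  ]), array([ 0.529 , -0.0596,  0.093 ])]
[array([ 0.4652, -0.1242,  0.034 ]), array([ 0.4637, -0.1212,  0.038 ]), array([ 0.4623, -0.1182,  0.042 ])]
[array([ 0.4599, -0.1141,  0.034 ]), array([ 0.4596, -0.1144,  0.038 ]), array([ 0.4593, -0.1147,  0.042 ])]
```

Call:
{"op": "apply_moves", "data": {"slide": [[20, 33, 0], [20, 33, 0], [20, 33, 0], [20, 33, 0], [20, 33, 0], [20, 33, 0], [20, 33, 0], [20, 33, 0], [20, 33, 0], [20, 33, 0], [20, 33, 0], [20, 33, 0]], "spin": [5.2, 5.2, 5.2, 5.2, 5.2, 5.2, 5.2, 5.2, 5.2, 5.2, 5.2, 5.2], "jaw": 0.55}}

```text
time_s: 2.3
tcp_pos: [0.4608, -0.1872, 0.223]
tcp_rot: [0.0, 0.747, 0.664, 0.0]
force: [-0.0, 0.0, -0.3]
opening: 0.0398
finger_force: 0.0
```

Call:
{"op": "apply_moves", "data": {"slide": [[15, 26, 0], [15, 26, 0], [15, 26, 0], [15, 26, 0], [15, 24, 0], [0, 0, 0], [0, 0, 0]], "spin": [0, 0, 0, 0, 0, 0, 0]}}

```text
time_s: 2.88
tcp_pos: [0.5355, -0.0599, 0.2226]
tcp_rot: [0.0, 0.748, 0.664, -0.0]
force: [-0.3, -0.0, -0.5]
opening: 0.0396
finger_force: 0.0
```

Call:
{"op": "apply_moves", "data": {"slide": [[0, 0, -25], [0, 0, -25], [0, 0, -25], [0, 0, -15], [0, 0, 0], [0, 0, 0]], "spin": [0, 0, 0, 0, 0, 0]}}

```text
time_s: 3.38
tcp_pos: [0.5341, -0.0618, 0.1323]
tcp_rot: [-0.001, 0.749, 0.662, -0.001]
force: [0.3, -0.2, -0.5]
opening: 0.0394
finger_force: 0.0
```

```bash
python3 - <<'E'
from r import *
ims=[]
for n,cr in(("scene",(195,170,295,290)),("top",(180,160,260,256))):
    p=bot.snapshot(n);s=4 if n=="scene" else 5
    im=cv2.resize(p["image"][cr[1]:cr[3],cr[0]:cr[2],::-1],None,fx=s,fy=s,interpolation=cv2.INTER_CUBIC)
    t=np.array(bot.state()["tcp_pos"]);u=np.array([np.cos(-.122),np.sin(-.122),0]);v=np.array([-u[1],u[0],0])
    for k in(1,-1): # pad tip edges
        q=proj(p,[t+k*.02*u-.01*v,t+k*.02*u+.01*v])
        cv2.line(im,*[tuple(((x+.5-np.array(cr[:2]))*s).round().astype(int).tolist()) for x in q],(0,0,255),1)
    ims.append(im)
cv2.imwrite("pics/c2.png",np.hstack(ims));print(bot.state()["tcp_pos"],[i.shape for i in ims])
E
```

```text
[ 0.53559985 -0.0616932   0.13379748] [(480, 400, 3), (480, 400, 3)]
```

View pics/c2.png

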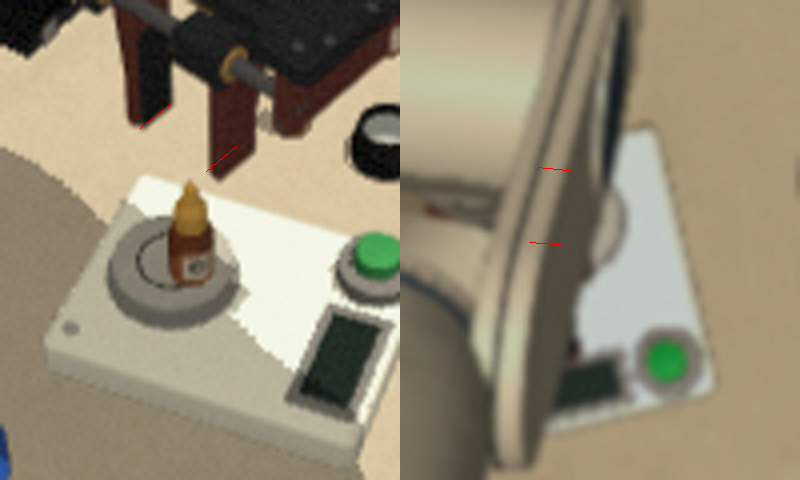

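Call:
{"op": "apply_moves", "data": {"slide": [[0, 2, 0], [0, 0, -15], [0, 0, -15], [0, 0, -15], [0, 0, -15], [0, 0, -10], [0, 0, -8], [0, 0, -4], [0, 0, -3], [0, 0, 0], [0, 0, 0], [0, 0, 0]], "spin": [0, 0, 0, 0, 0, 0, 0, 0, 0, 0, 0, 0]}}

```text
time_s: 4.48
tcp_pos: [0.5356, -0.059, 0.0483]
tcp_rot: [0.0, 0.749, 0.663, 0.0]
force: [0.8, -0.5, 0.7]
opening: 0.0394
finger_force: 0.0
```

```bash
python3 - <<'E'
from r import *
p=bot.snapshot("scene");save(p,"c3.png",(200,180,300,280),6)
s=bot.state();print(s["tcp_pos"],s["force"],s["opening"])
for d in bot.outline_of(p,"vial"): print(d["at"],d["conf"],d["mask"].sum())
E
```

```text
[ 0.53546111 -0.05900186  0.04819605] [-0.32411588 -0.74126386  0.86152111] 0.03935496366420783
[189.3, 282.3] 0.76 259
```

View pics/c3.png

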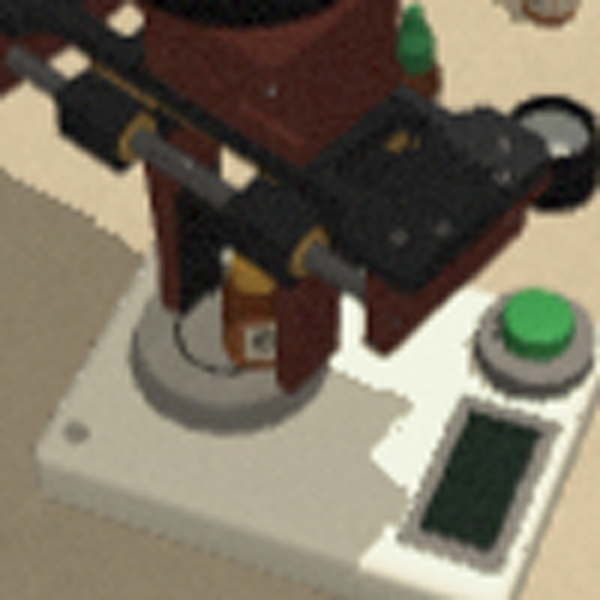

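The vial is between the fingers, with its foot clear. I'll push slowly along +x.

Call:
{"op": "apply_moves", "data": {"slide": [[1, 0, -1], [1, 0, 0], [1, 0, 0], [1, 0, 0], [1, 0, 0], [1, 0, 0], [1, 0, 0], [1, 0, 0], [1, 0, 0], [1, 0, 0], [1, 0, 0], [1, 0, 0]], "spin": [0, 0, 0, 0, 0, 0, 0, 0, 0, 0, 0, 0]}}

```text
time_s: 5.58
tcp_pos: [0.5471, -0.059, 0.0466]
tcp_rot: [-0.0, 0.749, 0.663, -0.0]
force: [0.6, 0.8, -0.5]
opening: 0.0395
finger_force: 0.1
```

Call:
{"op": "apply_moves", "data": {"slide": [[1, -1, 0], [1, 0, 0], [0.5, 0, 0], [0.5, 0, 0], [0, 0, 0], [0, 0, 0], [-1, 0, 0], [-1, 0, 0], [-1, 0, 0], [-1, 0, 0], [0, 0, 0], [0, 0, 0]], "spin": [0, 0, 0, 0, 0, 0, 0, 0, 0, 0, 0, 0]}}

```text
time_s: 6.58
tcp_pos: [0.546, -0.06, 0.0467]
tcp_rot: [0.0, 0.749, 0.663, -0.0]
force: [0.2, 0.8, -0.0]
opening: 0.0393
finger_force: 0.0
```

```bash
python3 - <<'E'
from r import *
p=bot.snapshot("scene");save(p,"c4.png",(200,180,300,280),6)
s=bot.state();print(s["tcp_pos"],s["force"],s["opening"])
E
```

```text
[ 0.54611216 -0.05996136  0.04673936] [-0.40036021 -0.39124071 -0.18713956] 0.03917725001027771
```

View pics/c4.png

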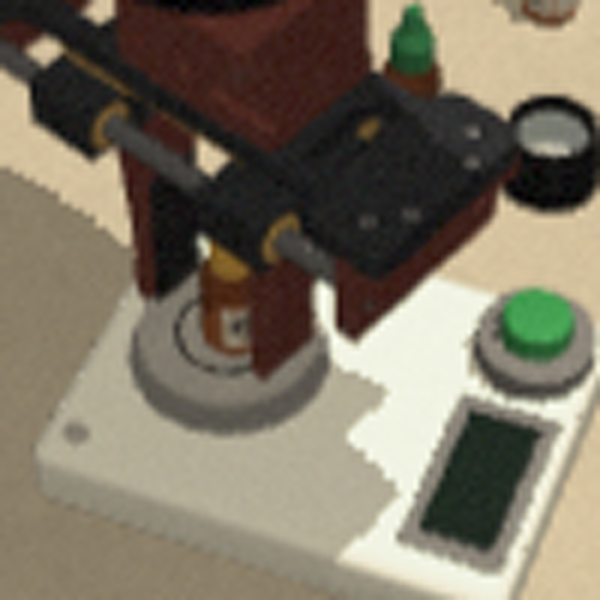

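It now seems to lie mostly inside the ring. I'll lift, back away and measure.

Call:
{"op": "apply_moves", "data": {"slide": [[1, 0, 2], [1, 0, 5], [0, 0, 20], [0, 0, 25], [0, 0, 25], [0, 0, 25], [0, -40, 10], [0, -40, 0], [0, -40, 0], [0, -40, 0], [0, -40, 0], [0, 0, 0]], "spin": [0, 0, 0, 0, 0, 0, 0, 0, 0, 0, 0, 0]}}

```text
time_s: 7.63
tcp_pos: [0.5486, -0.2664, 0.1597]
tcp_rot: [0.002, 0.75, 0.661, 0.0]
force: [0.2, -0.7, -0.7]
opening: 0.0398
finger_force: 0.0
```

```bash
python3 - <<'E'
from r import *
o=measure();ps=[o[n]["p"] for n in o]
for n in o: print(n,{k:(np.round(o[n][k][1],4),round(o[n][k][0])) for k in("vial","pan")})
y=[blob(p,15,32,(.543,-.06,.087),130,110) for p in ps];print(y,"cap",tri(ps,[b[0] for b in y]))
cr=[(212,212,262,262),(190,180,240,230)]
ims=[]
for p,c_ in zip(ps,cr):
    im=cv2.resize(p["image"][c_[1]:c_[3],c_[0]:c_[2],::-1],None,fx=8,fy=8,interpolation=cv2.INTER_CUBIC)
    h=(hull(p,(.544,-.060),[(.016,.042)])+.5-np.array(c_[:2]))*8;cv2.polylines(im,[h.round().astype(np.int32)],True,(255,0,255),1)
    h=(hull(p,o["scene"]["vial"][1],V)+.5-np.array(c_[:2]))*8;cv2.polylines(im,[h.round().astype(np.int32)],True,(0,0,255),1)
    ims.append(im)
cv2.imwrite("pics/c5.png",np.hstack(ims))
E
```

```text
scene {'vial': (array([ 0.542 , -0.0605]), 36), 'pan': (array([ 0.5435, -0.06  ]), 33)}
top {'vial': (array([ 0.541 , -0.0605]), 10), 'pan': (array([ 0.5425, -0.061 ]), 29)}
[(array([238.43209877, 220.25925926]), np.int32(81)), (array([388.5, 157.1]), np.int32(10))] cap [ 1.0591 -0.9125 -1.09  ]
```

View pics/c5.png

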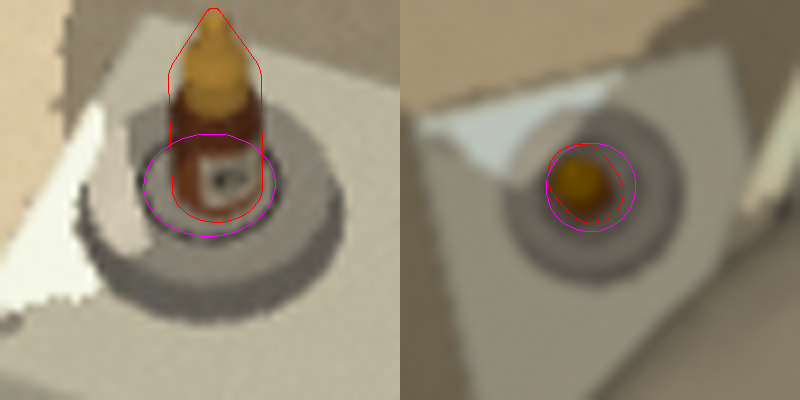

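Both views agree: the vial is about 1.5 mm from the pan's centre, upright and inside the ring (top view foot near (213,203), ring the same within a pixel). Next is the key.

Call:
{"op": "apply_moves", "data": {"slide": [[-11, 18, 0], [-11, 18, 0], [-11, 18, 0], [-11, 18, 0], [-11, 18, 0], [-11, 18, 0], [-11, 18, 0], [-11, 18, 0], [0, 0, 0], [0, 0, 0], [0, 0, 0]], "spin": [-6, -6, -6, -6, -6, -6, -6, -3, 0, 0, 0], "jaw": 1}}

```text
time_s: 8.85
tcp_pos: [0.461, -0.1158, 0.1591]
tcp_rot: [0.0, 0.945, 0.327, 0.001]
force: [0.2, 0.4, -0.2]
opening: 0.0003
finger_force: 0.0
```

Call:
{"op": "apply_moves", "data": {"slide": [[0, 0, -20], [0, 0, -20], [0, 0, -20], [0, 0, -20], [0, 0, -15], [0, 0, -7], [0, 0, 0], [0, 0, 0], [0, 0, 0]], "spin": [0, 0, 0, 0, 0, 0, 0, 0, 0]}}

```text
time_s: 9.6
tcp_pos: [0.4609, -0.1164, 0.0574]
tcp_rot: [0.0, 0.945, 0.326, 0.001]
force: [0.1, 0.2, -0.6]
opening: 0.0003
finger_force: 0.0
```

```bash
python3 - <<'E'
from r import *
p=bot.snapshot("scene");save(p,"c6.png",(205,180,325,280),5)
s=bot.state();print(s["tcp_pos"],s["force"])
E
```

```text
[ 0.46093654 -0.11632977  0.0575494 ] [ 0.12400522  0.90209057 -0.65199645]
```

View pics/c6.png

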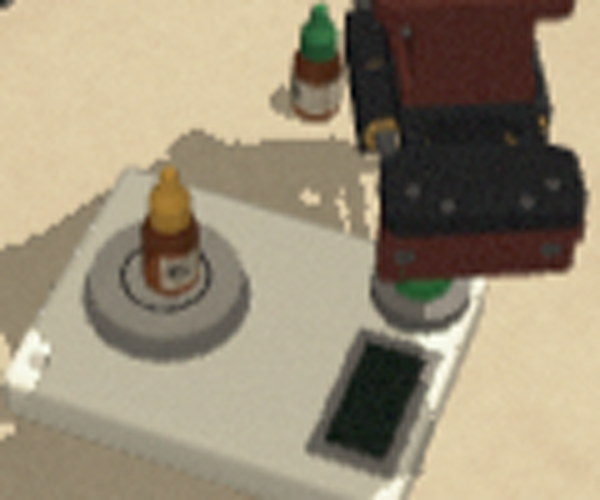

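The vial at px (238,230) stands inside the ring, and the fingers are over the key. I'll press in small steps.

Call:
{"op": "apply_moves", "data": {"slide": [[0, 0, -2], [0, 0, -2], [0, 0, -2], [0, 0, -2], [0, 0, -1], [0, 0, -1], [0, 0, 0], [0, 0, 0]], "spin": [0, 0, 0, 0, 0, 0, 0, 0]}}

```text
time_s: 10.32
tcp_pos: [0.4606, -0.1161, 0.0468]
tcp_rot: [0.0, 0.945, 0.326, 0.0]
force: [0.2, -0.5, 4.0]
opening: 0.0005
finger_force: 1.8
```

Call:
{"op": "apply_moves", "data": {"slide": [[0, 0, -1], [0, 0, -1], [0, 0, 0], [0, 0, 0]], "spin": [0, 0, 0, 0]}}

```text
time_s: 10.65
tcp_pos: [0.4606, -0.1161, 0.046]
tcp_rot: [0.0, 0.945, 0.326, 0.001]
force: [-2.5, 0.8, 21.3]
opening: 0.0006
finger_force: 10.5
```

Call:
{"op": "apply_moves", "data": {"slide": [[0, 0, -1], [0, 0, -1], [0, 0, 0], [0, 0, 0]], "spin": [0, 0, 0, 0]}}

```text
time_s: 10.98
tcp_pos: [0.4607, -0.1161, 0.0454]
tcp_rot: [0.0, 0.945, 0.326, 0.001]
force: [-7.5, 2.1, 44.8]
opening: 0.0003
finger_force: 21.9
```

Call:
{"op": "apply_moves", "data": {"slide": [[0, 0, 2], [0, 0, 2], [0, 0, 1], [0, 0, 0], [0, 0, 0]], "spin": [0, 0, 0, 0, 0]}}

```text
time_s: 11.4
tcp_pos: [0.4605, -0.1161, 0.0477]
tcp_rot: [0.0, 0.945, 0.326, 0.0]
force: [2.4, -0.7, 2.5]
opening: 0.0005
finger_force: 1.6
```

Call:
{"op": "apply_moves", "data": {"slide": [[0, 0, 2], [0, 0, 0], [0, 0, 0]], "spin": [0, 0, 0]}}

```text
time_s: 11.65
tcp_pos: [0.4599, -0.1159, 0.0495]
tcp_rot: [-0.0, 0.945, 0.326, -0.0]
force: [1.5, 0.6, 2.9]
opening: 0.0005
finger_force: 1.2
```

The force eases gradually like a spring, and there was a hard stop at the bottom, so the key went fully down. I'll clear away and verify.

Call:
{"op": "apply_moves", "data": {"slide": [[0, 0, 4], [0, 0, 10], [0, 0, 25], [0, 0, 30], [0, 0, 30], [-10, -30, 0], [-10, -30, 0], [-10, -30, 0], [-10, -30, 0], [0, 0, 0], [0, 0, 0], [0, 0, 0]], "spin": [0, 0, 0, 0, 0, 0, 0, 0, 0, 0, 0, 0]}}

```text
time_s: 12.65
tcp_pos: [0.4195, -0.2354, 0.1488]
tcp_rot: [-0.001, 0.946, 0.325, -0.0]
force: [-0.7, 0.6, -0.4]
opening: 0.0005
finger_force: 0.0
```

```bash
python3 - <<'E'
from r import *
o=measure()
for n in o: print(n,{k:(np.round(o[n][k][1],4),round(o[n][k][0])) for k in("vial","pan")})
save(o["scene"]["p"],"c7.png",(190,130,350,280),4)
print(bot.state()["tcp_pos"],bot.state()["time_s"])
E
```

```text
scene {'vial': (array([ 0.542 , -0.0605]), 48), 'pan': (array([ 0.544, -0.06 ]), 29)}
top {'vial': (array([ 0.5415, -0.0605]), 14), 'pan': (array([ 0.544, -0.061]), 21)}
[ 0.42028074 -0.23514879  0.14865471] 12.95
```

View pics/c7.png

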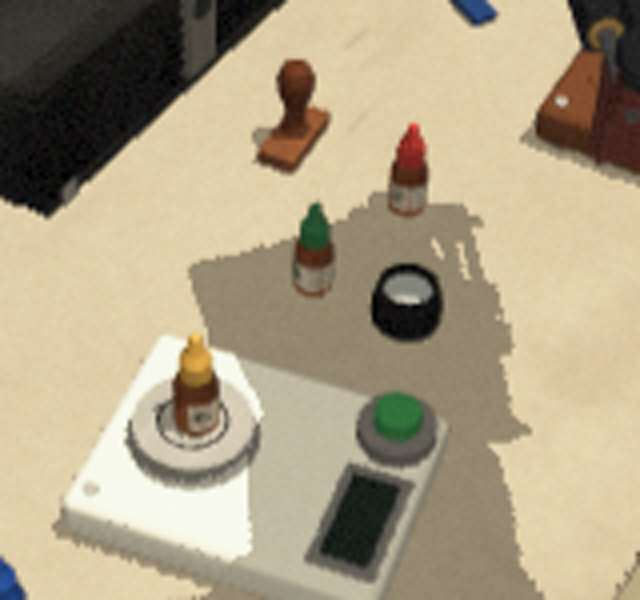

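The vial at px (239,230) is upright inside the ring, about 2 mm off centre. The key at (289,234) is up again, and the four bystanders look undisturbed.

```bash
python3 -c "
from station import bot
print(bot.hand_in())"
```

```text
the job is handed in; nothing more can be done
None
```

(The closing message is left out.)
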